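Draw the vise's work rest out one hole

ROBOT

A 6-joint arm with a two-finger parallel gripper is mounted at the origin on the work surface. World frame = base frame: x ahead of the robot, y to its left, z up, the work surface at z = 0. Lengths are in m, angles in rad, forces in N, time in s.
With the tool pointing down it reaches from about 0.375 to 0.975 m from the base axis. Payload 3.8 kg.
Tool frame: the origin (TCP) lies midway between the tips of the shut fingers; the grasp point (between the pads) lies 19 mm behind it; z points along the fingers, y is the line along which they close (so a half turn about z gives the same grasp; the last joint's range is limited). The gripper opens to 88 mm and grips with 3 to 60 N. Pads are 18 mm wide; open, the fingers measure 123 mm over their backs; the gripper's body (75 mm by 187 mm) begins 45 mm behind the grasp point.
Start: joints at [-1.18, 0.264, 1.604, -0, 1.274, -0.037], TCP at [0.28, -0.614, 0.239] pointing down, gripper open.
Joint ranges: [-2.63, 2.63], [-0.94, 2.18], [0.31, 2.57], [-1.31, 4.45], [0, 2.66], [-2.55, 2.55]. Speed limits (rad/s): [2.57, 2.57, 3.14, 3.14, 3.14, 3.14].

INTERFACE

Orientations are given as a unit quaternion [x, y, z, w].
In Python, from rig import bot gives the robot as it stands.
- The arm moves only by the shell command python3 -m creep 'ROWS'. ROWS is JSON, a list that holds one entry, the list of rows, each a list of 5 numbers: the shift along the tool's x, y, z in m, then the turn about the tool's z in degrees, then the opening in per cent of the stroke, from 0 (shut) to 100 (fully open). In form: [[[dx, dy, dz, roll, claw], ...]]. A call has 1 to 20 rows; each row is the pose to reach, as a shift and turn from the pose commanded when the call began, along the tool's axes at that moment; what a row does not reach only later rows make up. A row lasts 1/10 s, in which the tool goes at most 50 mm and 8.59 degrees, less where a joint would pass 70% of its speed; a pose out of reach is approached as far as the arm can. A call with a gripper value outside its range is refused whole. The fingers move at their own pace and stop on an object; the grip force is fixed at half the most. Time passes only in rows, so rows that repeat a pose let the fingers close. It gives the time, the measured TCP pose, the force, the opening and the grip force at its end, in the units of the state.
- bot.get_state(): the state, without advancing time (a new reading comes with each control period).
- bot.capture(name): name is "side" or "top" or "wrist"; returns the picture (384x512x3 uint8, red, green, blue); there is no depth.
- bot.camera_params(name): a dict with "vertical_fov" (degrees; the focal length in pixels is half the picture's height over the tangent of half this angle, whatever the lens; pixels are square), "cx", "cy" (the principal point, pixels), "origin" and "orientation" of the camera in the world; the wrist camera has in their place "hand_eye" (4x4, takes a point from camera to tool coordinates, whose origin is the TCP and whose axes are the flange's). Camera axes: x right, y down, z forward; pixel columns grow to the right and rows downward; lengths in m; the calibration is good to about 2 mm. A picture is of the moment at which its call begins: read the wrist's pose just before it. camera_params takes no time and is no camera call.
- bot.hand_in(): hands the job in; it is judged then, once.
The state is a dict: "time": time; "joints": joint angles; "joint_vel": joint speeds; "effort": joint torques, N m; "eef_pos": TCP position; "tcp_rot": TCP orientation; "ft_force": force on the tool from outside, world axes, zero at the start; "ft_torque": the same for the moment, N m; "grip_width": finger opening in m; "gripper_force": force on a finger pad.
Only numpy, scipy, OpenCV 4.12 (cv2) and the standard library are available. Lean on these libraries where they do the work, as an engineer would, in place of code of your own. Each camera call takes 0.05 s, during which the arm holds its last target. There are 200 camera calls.

TASK

The next part for the vise is longer, so its outboard work rest must come out by one hole. Pinch the spring button flush with the sliding tube and draw the tube away from the vise until the button snaps out through the very next hole, then push the tube back towards the vise with a firm hand (about 15 N) to be sure that it is locked, and let go. The tube is thin and the button small: do not crush the one or haul on the other, and leave the other things on the bench where they lie.

Things in the scene. Friction and masses are not known exactly. Their poses are not given: they have to be found in the camera images.
- work_rest: Grey machine vise bolted to the bench, with the fixed 27 mm square inner tube of its outboard rest. Origin: on the bench exactly below the spring button. The tubes run level along its +y, away from the vise, axis 60 mm above the bench; the button points along +x. The vise with its socket lies at y = -80 to -245 mm and is 95 mm high.
- sleeve (a joint): How far (m) the sliding tube is drawn out along +y of work_rest; starts at 0. Plain thin aluminium tube, 32 mm square, axis 60 mm above the bench, from y = -70 to +190 mm at the start; it bears a squeeze of up to 40 N a side. In its +x side: five 13 mm holes 25 mm apart, the button starts in the middle one. Free of the button it slides stiffly, at about 5 N.
- snap_button (a joint): How far (m) the spring button is pressed in: 0 fully out, 5 mm proud of the sliding tube; 0.005 flush; 0.007 under its wall. Spring: 2.5 N at 0, 4.5 N flush. Out, it locks the tube (0.5 mm play each way, 1 mm more under 15 N) and bends if loaded by over 25 N; flush, its dome slips under the hole's edge at a pull of some 12 N; at the next hole it jumps out.
- button_tip (a point): Top of the domed steel button, 12 mm in diameter, on the +x side of the sliding tube: at the start 21 mm from the tube's axis, 60 mm above the bench.
- next_hole (a point): Centre of the next hole, on the +x face of the sliding tube, 25 mm nearer to the vise than the hole that the button starts in.
- cradle (a point): Bottom of the V-shaped rubber-lined cradle at the outer end of the sliding tube, 178 mm from the button at the start; it moves with the tube. Its top is 115 mm above the bench.
- con_rod_mid (a point): Bystander: steel connecting rod lying flat, 190 mm long, 22 mm high; its middle.
- polisher_mid (a point): Bystander: pneumatic disc polisher, 230 mm long, 46 mm high; its middle.
- paste_tin_mid (a point): Bystander: plain metal tin of polishing paste, 68 mm in diameter, 48 mm high; its middle.

How it is judged:
On the way, in this order (a step that is already met when the one before it is completed fails the run):
1. the button is pressed in to within 1.5 mm of flush, still in its old hole (value of joint snap_button above 0.0035 m and value of joint sleeve below 0.003 m), for 0.1 s.
2. the button has snapped out through the next hole (value of joint snap_button below 0.001 m and value of joint sleeve between 0.0225 and 0.0275 m), for 0.2 s.
3. the tube is pushed back towards the vise and bears on the snapped-out button with more than 6 N (all of step 2 and contact force between snap_button and sleeve above 6 N and value of joint sleeve below 0.0248 m), for 0.15 s.
At the end, for the whole second after the job is handed in: The sliding tube stands 25 mm (within 2.5 mm) further out than at the start, the button stands out through the next hole to within 1 mm of its full height, and the tube is at rest (all of step 2 and linear speed of sleeve below 0.005 m/s); the robot touches nothing.
It fails at once if another thing on the bench is shifted by more than 15 mm (distance of any of con_rod_mid, polisher_mid, paste_tin_mid from where it was at the start of the episode above 0.015 m).
It fails at once if the tube is hauled against the button with more than 25 N (contact force between snap_button and sleeve above 25 N).
It fails at once if the fingers squeeze the tube with more than 40 N a side (80 N for both) (contact force between the fingers and sleeve above 80 N).
It also fails if it takes over 45 s, if anything falls off the work surface, if the arm or the gripper's body presses on something with over 40 N, if the wrist force passes 120 N, or if a joint passes its speed limit or range.

## Working session

There is one attempt and no reset: what is moved stays moved. The work goes in short steps, Python scripts to look and compute and a shell command to move; the robot and the scene stay as the last step left them, time stands still between calls to the robot, and variables do not carry over. Pictures are saved under pics/ and viewed, at most 10 in all, crops included, and the job is handed in when it is done.

```bash
mkdir -p pics; ls; python3 - <<'E'
from rig import bot
import cv2,json
for n in("side","top"):
    im=bot.capture(n); cv2.imwrite(f"pics/{n}0.png",im[:,:,::-1]); print(n,bot.camera_params(n))
print(bot.camera_params("wrist")); print(bot.get_state())
E
```

```text
pics
side {'vertical_fov': 48.56757172828534, 'cx': 260.05759876123716, 'cy': 196.72764300285277, 'origin': array([0.13777882, 0.69529638, 0.65617356]), 'orientation': array([-0.25440874,  0.8639301 , -0.41511781,  0.12875628])}
top {'vertical_fov': 54.165916579246094, 'cx': 253.62047055360833, 'cy': 188.40130337765376, 'origin': array([0.4487319 , 0.10820927, 0.75242155]), 'orientation': array([-0.6958209 ,  0.71601918, -0.03233751,  0.04587049])}
{'vertical_fov': 64.3736757618108, 'cx': 251.91692944461636, 'cy': 188.53934360729593, 'hand_eye': array([[ 1.25439425e-03, -9.54450445e-01, -2.98366846e-01,
         7.77511816e-02],
       [ 9.99999155e-01,  1.09544343e-03,  6.99966248e-04,
         4.32079994e-04],
       [-3.41239096e-04, -2.98367472e-01,  9.54451013e-01,
        -1.46045128e-01],
       [ 0.00000000e+00,  0.00000000e+00,  0.00000000e+00,
         1.00000000e+00]])}
{'time': 0.1, 'joints': array([-1.17993670e+00,  2.64654423e-01,  1.60523545e+00, -3.67578528e-05,
        1.27369928e+00, -3.69039697e-02]), 'joint_vel': array([ 4.80078891e-04, -2.62946878e-03, -1.57250260e-03, -9.89195422e-05,
       -3.42480981e-04,  5.14102955e-04]), 'effort': array([ 3.00675811e-04, -5.03616178e+01, -3.58072221e+01,  7.31173041e-02,
        2.33826810e-02, -5.36618370e-05]), 'eef_pos': array([ 0.2797549 , -0.61359185,  0.23752935]), 'tcp_rot': array([ 9.77212716e-01,  2.12260006e-01, -1.93041131e-04, -9.79563769e-04]), 'ft_force': array([0.09516619, 0.37799771, 0.66893449]), 'ft_torque': array([0.00861645, 0.02781774, 0.0502384 ]), 'gripper_force': 0.0, 'grip_width': 0.08839104974836576}
```

View pics/top0.png

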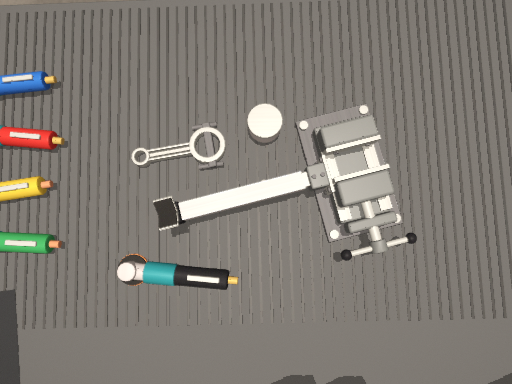

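View pics/side0.png

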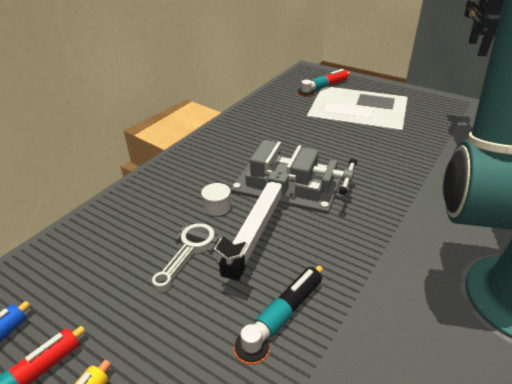

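The top view shows the tube running from the vise socket (~312,178) to the cradle (~168,213). The button is on its far side (image up, +x), with the con rod (207,145), tin (265,122) and polisher (190,275) clear of it. The side view shows the same layout.

```bash
cat > h.py <<'E'
from rig import bot
import numpy as np, cv2
from scipy.spatial.transform import Rotation as R
def cam(n,st=None):
    p=bot.camera_params(n); f=192/np.tan(np.radians(p['vertical_fov']/2))
    if n=="wrist":
        st=st or bot.get_state(); T=R.from_quat(st['tcp_rot']).as_matrix(); H=p['hand_eye']
        return f,p['cx'],p['cy'],T@H[:3,3]+st['eef_pos'],T@H[:3,:3]
    return f,p['cx'],p['cy'],p['origin'],R.from_quat(p['orientation']).as_matrix()
def ray(c,px):
    px=np.atleast_2d(px); d=np.c_[(px[:,0]-c[1])/c[0],(px[:,1]-c[2])/c[0],np.ones(len(px))]@c[4].T
    return d
def onz(c,px,z):
    d=ray(c,px); return c[3]+d*((z-c[3][2])/d[:,2])[:,None]
def onplane(c,px,p0,n):
    d=ray(c,px); return c[3]+d*(((p0-c[3])@n)/(d@n))[:,None]
def proj(c,P):
    q=(np.atleast_2d(P)-c[3])@c[4]; return np.c_[c[1]+c[0]*q[:,0]/q[:,2],c[2]+c[0]*q[:,1]/q[:,2]]
E
python3 - <<'E'
from h import *
im=cv2.imread("pics/top0.png"); g=cv2.cvtColor(im,cv2.COLOR_BGR2HSV)
m=((g[:,:,2]>170)&(g[:,:,1]<60)).astype(np.uint8)
n,l,s,ct=cv2.connectedComponentsWithStats(m)
for i in range(1,n):
    if s[i,4]>60: print(i,s[i],ct[i])
i=l[197,240]; c=cam("top")
cn=max(cv2.findContours((l==i).astype(np.uint8),0,1)[0],key=cv2.contourArea)
b=cv2.boxPoints(cv2.minAreaRect(cn)); P=onz(c,b,.076); print(b,P)
for k in range(4): print(np.linalg.norm(P[k]-P[k-1]),np.degrees(np.arctan2(*(P[k]-P[k-1])[[1,0]])))
c=cam("top")
print("cradle top?",onz(c,[[168,213]],.11))
big=cv2.resize(im[140:240,145:345],None,fx=4,fy=4,interpolation=cv2.INTER_CUBIC); cv2.imwrite("pics/topcrop.png",big)
E
```

```text
1 [  2  74  30   8 139] [16.57553957 77.67625899]
2 [247 103  36  35 943] [264.45068929 120.16436903]
3 [359 105  10   9  68] [363.27941176 109.        ]
5 [322 117  56  29 891] [348.78451178 130.63299663]
6 [299 120  10   9  69] [303.43478261 124.39130435]
7 [131 127  94  38 909] [184.29592959 148.22882288]
9 [ 10 132  30   7 139] [ 24.24460432 135.14388489]
10 [326 135  55  18 242] [353.         143.16942149]
11 [ 308  144   82   48 1705] [345.9431085  166.35542522]
14 [ 179  171  131   49 2395] [243.40542797 194.64843424]
15 [ 339  172   54   32 1029] [365.2079689  187.23323615]
16 [  0 183  28   9 131] [ 13.25954198 186.82442748]
17 [333 193  28  29 287] [347.4912892  212.09407666]
18 [350 195  51  46 863] [375.67555041 216.23059096]
30 [330 229  10  10  78] [334.33333333 233.75641026]
31 [387 237  21  10 107] [396.74766355 241.42056075]
32 [  5 240  31   7 162] [ 19.98148148 242.72839506]
34 [351 246  21  10 106] [361.22641509 250.67924528]
35 [117 263  27  18 394] [129.86040609 271.53553299]
36 [187 275  32   8 165] [202.61212121 278.80606061]
[[177.56429 201.89076]
 [305.34576 168.76222]
 [310.0244  186.80849]
 [182.24295 219.93703]] [[0.50358316 0.25870101 0.076     ]
 [0.55719478 0.02512489 0.076     ]
 [0.52394123 0.0180983  0.076     ]
 [0.47071669 0.25039525 0.076     ]]
0.03389972010302654 14.182400926780995
0.2396497622509753 -77.0730732461376
0.033987809126820666 -168.0687133604977
0.23831643990979512 102.90502565305438
cradle top? [[0.48217887 0.2677257  0.11      ]]
```

View pics/topcrop.png

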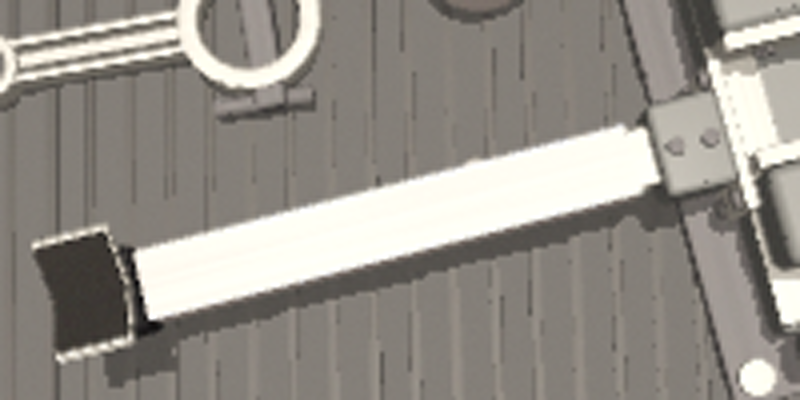

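The crop shows the tube's bright top, with its inner end near crop (645,160). A faint button bump is on the upper edge near crop (475,160). The tube runs at 102.9° and the button should be at about (0.52, 0.10). I'll go to a viewing pose on the button side.

```bash
python3 -m creep '[[[0.644,-0.520,0.05,-78.4,100],[0.644,-0.520,0.05,-78.4,100],[0.644,-0.520,0.05,-78.4,100],[0.644,-0.520,0.05,-78.4,100],[0.644,-0.520,0.05,-78.4,100],[0.644,-0.520,0.05,-78.4,100],[0.644,-0.520,0.05,-78.4,100],[0.644,-0.520,0.05,-78.4,100],[0.644,-0.520,0.05,-78.4,100],[0.644,-0.520,0.05,-78.4,100],[0.644,-0.520,0.05,-78.4,100],[0.644,-0.520,0.05,-78.4,100],[0.644,-0.520,0.05,-78.4,100],[0.644,-0.520,0.05,-78.4,100],[0.644,-0.520,0.05,-78.4,100],[0.644,-0.520,0.1175,-78.4,100],[0.644,-0.520,0.1175,-78.4,100],[0.644,-0.520,0.1175,-78.4,100],[0.644,-0.520,0.1175,-78.4,100],[0.644,-0.520,0.1175,-78.4,100]]]'
python3 - <<'E'
from h import *
st=bot.get_state(); im=bot.capture("wrist"); cv2.imwrite("pics/w1.png",im[:,:,::-1])
np.save("w1.npy",np.r_[st['eef_pos'],st['tcp_rot']]); print(st['eef_pos'],st['joints'],st['ft_force'],proj(cam("wrist",st),[0.5232+.0205,.0976+.0047,.06]))
E
```

```text
time: 2.1
eef_pos: [0.6503, 0.1255, 0.1218]
tcp_rot: [0.623, 0.782, -0.0, 0.0]
ft_force: [0.3, -0.1, 0.7]
grip_width: 0.0882
gripper_force: 0.0
[0.65029699 0.12545328 0.12176367] [ 1.53202506e-01  3.30801056e-01  1.74266469e+00 -5.16369540e-04
  1.06800756e+00 -7.18154205e-02] [ 0.32354958 -0.13777581  0.67705596] [[100.38736027 202.42224897]]
```

View pics/w1.png

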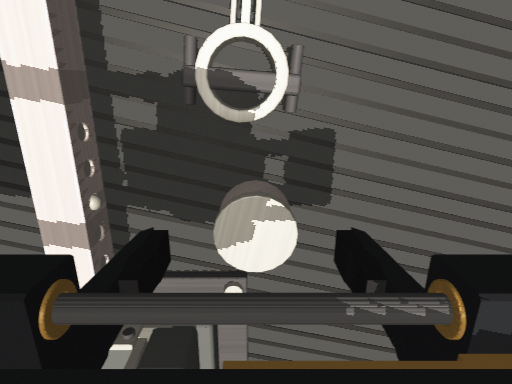

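The wrist view shows the five holes at (84,132), (90,168), (100,232) and (107,260), with the bright button in the middle one at (95,202). That is within a few pixels of the prediction of (100,202). Next I'll measure the tube axis and the button.

```bash
python3 - <<'E'
from h import *
v=np.load("w1.npy"); c=cam("wrist",dict(eef_pos=v[:3],tcp_rot=v[3:]))
im=cv2.imread("pics/w1.png"); g=im.min(2)
L=[];Rr=[]
for r in range(115,250,6):
    row=g[r,:80+ (r-115)//8].astype(int); d=np.diff(cv2.GaussianBlur(row.astype(np.float32)[None],(3,1),0)[0]) if 0 else np.diff(row)
    L.append([d.argmax()+.5,r]); k=max(0,d.argmax()+15); Rr.append([k+d[k:].argmin()+.5,r])
print(np.array(Rr)[:,0],np.array(L)[:,0])
A=onz(c,L,.076);B=onz(c,Rr,.076)
u=np.array([np.cos(np.radians(102.9)),np.sin(np.radians(102.9)),0]); n=np.array([u[1],-u[0],0])
for Q in(A,B):
    p=np.polyfit(Q@u,Q@n,1); print("n at button",np.median(Q@n),"slope deg",np.degrees(p[0]))
# button blob
s=g[190:215,85:110]; ys,xs=np.where(s>150); b=[85+xs.mean(),190+ys.mean()]; print(len(xs),b)
P=onz(c,[b,[84,132],[90,168],[100,232]],.06); print(P, P@u,P@n)
print("tcp",v[:3]@u,v[:3]@n, "tool yaw",np.degrees(np.arctan2(*R.from_quat(v[3:]).as_matrix()[[1,0],0])))
T=onz(cam("top"),[[179.9,210.9],[307.7,177.8]],.076); print("top axis n",T@n,T@u)
E
```

```text
[66.5 66.5 67.5 69.5 70.5 71.5 72.5 73.5 74.5 75.5 76.5 77.5 78.5 79.5
 80.5 82.5 82.5 84.5 88.5 86.5 87.5 88.5 78.5] [13.5 14.5 15.5 17.5 18.5 19.5 21.5 22.5 23.5 25.5 26.5 28.5 29.5 30.5
 32.5 33.5 35.5 36.5 71.5 39.5 40.5 41.5 42.5]
n at button 0.5162253537065086 slope deg -2.2625898978584407
n at button 0.5486360405603015 slope deg 0.8745170980222636
81 [np.float64(93.12345679012346), np.float64(203.34567901234567)]
[[0.5386273  0.10040114 0.06      ]
 [0.52890065 0.15071542 0.06      ]
 [0.53458497 0.12644994 0.06      ]
 [0.54529242 0.07855814 0.06      ]] [-0.02238147  0.02883441  0.00391234 -0.04516117] [0.54744756 0.54919907 0.54932265 0.549068  ]
tcp -0.02289189117781709 0.6618917340364111 tool yaw 102.90683132732046
top axis n [0.53166163 0.53166938] [ 0.13936692 -0.0996339 ]
```

The numbers agree with each other: tube width 32.4 mm, axis offset n=0.532 in both views, hole pitch 25 mm and button u=-0.021. The correction is +2 mm in tool x, -130 mm in y and +81 mm in z.

```bash
python3 -m creep '[[[0.002,-0.05,0,0,100],[0.002,-0.10,0,0,100],[0.002,-0.13,0,0,100],[0.002,-0.13,0,0,100],[0.002,-0.13,0.03,0,100],[0.002,-0.13,0.06,0,100],[0.002,-0.13,0.081,0,100],[0.002,-0.13,0.081,0,100],[0.002,-0.13,0.081,0,60],[0.002,-0.13,0.081,0,50],[0.002,-0.13,0.081,0,46],[0.002,-0.13,0.081,0,46]]]'
python3 - <<'E'
from h import *
u=np.array([np.cos(np.radians(102.9)),np.sin(np.radians(102.9)),0]); n=np.array([u[1],-u[0],0])
st=bot.get_state(); im=bot.capture("wrist"); cv2.imwrite("pics/w2.png",im[:,:,::-1]); p=st['eef_pos'];print(p@u,p@n,p[2])
im=bot.capture("side"); cv2.imwrite("pics/s2.png",im[:,:,::-1])
E
```

```text
time: 3.35
eef_pos: [0.5242, 0.0992, 0.0415]
tcp_rot: [0.623, 0.782, 0.001, 0.001]
ft_force: [0.1, 0.5, -0.9]
grip_width: 0.0586
gripper_force: 0.0
-0.020371768883649045 0.5331339724117653 0.04152663677476132
```

View pics/w2.png

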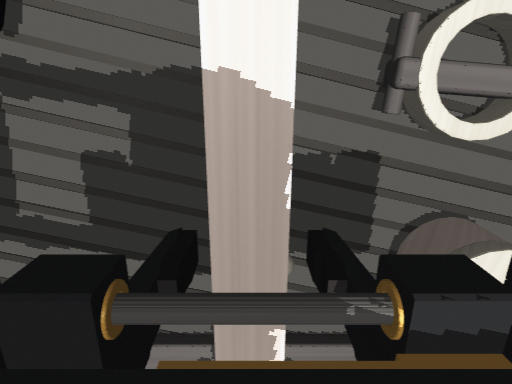

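The tube sits centred between the fingers (edges at 213 and 290, fingertips at 197 and 307), and the button shows at (290,265). Now I'll close gently.

```bash
python3 -m creep '[[[0,0,0,0,44],[0,0,0,0,42],[0,0,0,0,40],[0,0,0,0,39],[0,0,0,0,38],[0,0,0,0,37],[0,0,0,0,36],[0,0,0,0,35],[0,0,0,0,34],[0,0,0,0,34]]]'
```

```text
time: 4.45
eef_pos: [0.523, 0.099, 0.0404]
tcp_rot: [0.623, 0.782, -0.0, -0.0]
ft_force: [-0.2, 0.8, 5.4]
grip_width: 0.032
gripper_force: 29.9
```

Gripped: width 32.0 mm at 30 N, so the button is flush. Now I'll draw out gently.

```bash
python3 -m creep '[[[0.0005,0,0,0,34],[0.001,0,0,0,34],[0.0015,0,0,0,34],[0.002,0,0,0,34],[0.0025,0,0,0,34],[0.003,0,0,0,34],[0.0035,0,0,0,34],[0.004,0,0,0,34]]]'
python3 - <<'E'
from h import *
u=np.array([np.cos(np.radians(102.9)),np.sin(np.radians(102.9)),0]); n=np.array([u[1],-u[0],0])
st=bot.get_state(); p=st['eef_pos'];f=st['ft_force'];print(p@u,p@n,p[2],"f",f@u,f@n,f[2],st['grip_width'],st['gripper_force'])
E
```

```text
time: 5.25
eef_pos: [0.5225, 0.1012, 0.0404]
tcp_rot: [0.623, 0.782, -0.001, 0.001]
ft_force: [1.8, -6.5, 3.9]
grip_width: 0.0319
gripper_force: 30.0
-0.018040083128840603 0.5318971933971953 0.040415891117263264 f -6.7118352382066915 0.3435759321829034 3.9450521990209926 0.031927877815585 30.020259014563635
```

```bash
python3 -m creep '[[[0.0005,0,0,0,34],[0.001,0,0,0,34],[0.0015,0,0,0,34],[0.002,0,0,0,34],[0.0025,0,0,0,34],[0.003,0,0,0,34],[0.0035,0,0,0,34],[0.004,0,0,0,34],[0.004,0,0,0,34]]]'
python3 - <<'E'
from h import *
u=np.array([np.cos(np.radians(102.9)),np.sin(np.radians(102.9)),0]); n=np.array([u[1],-u[0],0])
st=bot.get_state(); p=st['eef_pos'];f=st['ft_force'];print(p@u,p@n,p[2],"f",f@u,f@n,f[2],st['grip_width'],st['gripper_force'])
E
```

```text
time: 6.15
eef_pos: [0.5218, 0.1044, 0.0404]
tcp_rot: [0.623, 0.782, -0.001, 0.001]
ft_force: [2.0, -8.9, 4.6]
grip_width: 0.0321
gripper_force: 30.0
-0.014761045865635185 0.5319183337102505 0.0404339992654761 f -9.12723071325653 0.003457706963839362 4.599129248888411 0.03208643580306832 29.99956807354465
```

```bash
python3 -m creep '[[[0.001,0,0,0,34],[0.002,0,0,0,34],[0.003,0,0,0,34],[0.004,0,0,0,34],[0.005,0,0,0,34],[0.006,0,0,0,34],[0.007,0,0,0,34],[0.008,0,0,0,34],[0.008,0,0,0,34]]]'
python3 - <<'E'
from h import *
u=np.array([np.cos(np.radians(102.9)),np.sin(np.radians(102.9)),0]); n=np.array([u[1],-u[0],0])
st=bot.get_state(); p=st['eef_pos'];f=st['ft_force'];print(p@u,p@n,p[2],"f",f@u,f@n,f[2],st['grip_width'],st['gripper_force'])
im=bot.capture("top");o=cv2.imread("pics/top0.png")
a=np.vstack([o[140:240,145:345],im[140:240,145:345,::-1]]); cv2.imwrite("pics/t3.png",cv2.resize(a,None,fx=3,fy=3,interpolation=cv2.INTER_CUBIC))
E
```

```text
time: 7.05
eef_pos: [0.5197, 0.1133, 0.0404]
tcp_rot: [0.623, 0.782, -0.001, 0.001]
ft_force: [1.2, -3.9, 5.2]
grip_width: 0.0318
gripper_force: 30.0
-0.005539111991770217 0.5318717138297471 0.04041823331686098 f -4.023986813637044 0.31166436835122935 5.206642480545699 0.03177069344315924 29.999336265027523
```

View pics/t3.png

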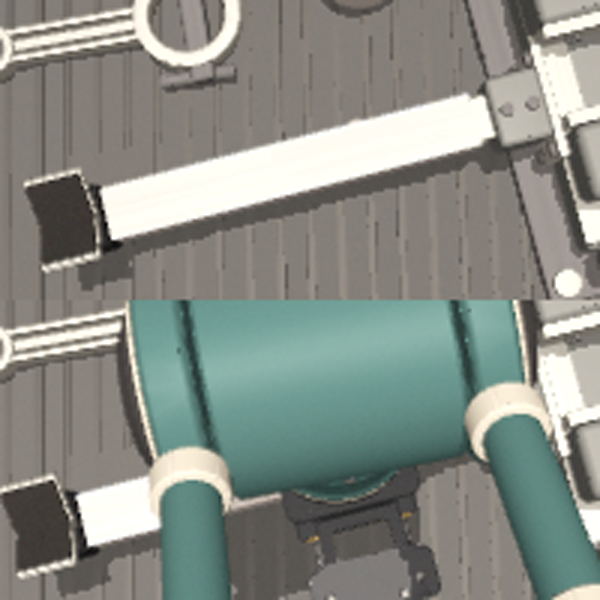

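The lower half shows the cradle moved left by about 8 px (~14 mm), which matches the hand's 14.8 mm. The tube is sliding, at about 4 N.

```bash
cat > s.py <<'E'
from h import *
u=np.array([np.cos(np.radians(102.9)),np.sin(np.radians(102.9)),0]); n=np.array([u[1],-u[0],0])
st=bot.get_state(); p=st['eef_pos'];f=st['ft_force'];print("trav mm",(p@u+.0203)*1e3,"f",f@u,f@n,f[2],st['grip_width'],st['gripper_force'],st['time'])
E
python3 -m creep '[[[0.001,0,0,0,34],[0.002,0,0,0,34],[0.003,0,0,0,34],[0.004,0,0,0,34],[0.005,0,0,0,34],[0.006,0,0,0,34],[0.007,0,0,0,34],[0.0075,0,0,0,34],[0.008,0,0,0,34],[0.008,0,0,0,34]]]' | head -1; python3 s.py
```

```text
time: 8.1
trav mm 24.05263325298125 f -0.7827012759881075 -0.42943137743829923 4.556623978934033 0.03144416688579673 29.999278464820236 8.1
```

```bash
python3 -m creep '[[[0.0005,0,0,0,34],[0.001,0,0,0,34],[0.0015,0,0,0,34],[0.0015,0,0,0,34]]]' | head -1; python3 s.py
python3 -m creep '[[[0.0005,0,0,0,34],[0.001,0,0,0,34],[0.0015,0,0,0,34],[0.0015,0,0,0,34]]]' | head -1; python3 s.py
```

```text
time: 8.5
trav mm 24.686330667904336 f -2.9701137762492142 -0.6862088240716036 5.385109434020854 0.03205114468197891 29.999349683057517 8.5
time: 8.9
trav mm 25.893058393121166 f -4.527976176364782 -0.6929782461281623 5.57760605377841 0.03157396515559645 29.99931475147605 8.9
```

```bash
python3 -m creep '[[[-0.0005,0,0,0,34],[-0.001,0,0,0,34],[-0.0015,0,0,0,34],[-0.002,0,0,0,34],[-0.002,0,0,0,34]]]' | head -1; python3 s.py
python3 -m creep '[[[-0.0005,0,0,0,34],[-0.001,0,0,0,34],[-0.0015,0,0,0,34],[-0.0015,0,0,0,34]]]' | head -1; python3 s.py
```

```text
time: 9.4
trav mm 25.631695716640955 f 3.212859432081513 -0.5086284095181693 6.396797177551117 0.03162489582775991 29.999448631424457 9.4
time: 9.8
trav mm 24.414838947224037 f 3.500660082069174 0.16798773336455397 5.36564080934391 0.03209997313315043 29.99948056647554 9.8
```

```bash
python3 -m creep '[[[-0.0005,0,0,0,34],[-0.001,0,0,0,34],[-0.001,0,0,0,34]]]' | head -1; python3 s.py
python3 -m creep '[[[-0.0005,0,0,0,34],[-0.001,0,0,0,34],[-0.001,0,0,0,34]]]' | head -1; python3 s.py
```

```text
time: 10.1
trav mm 24.085796766648706 f 7.111467751473927 -0.2241925361397262 5.92297477660107 0.0319837354510533 29.999843663536012 10.1
time: 10.4
trav mm 23.848233194559526 f 9.880175790138695 -0.047746890069727856 5.859853165515652 0.031611877273577504 30.000497144646943 10.4
```

It's locked: the force climbs with almost no travel. Now the firm 15 N push.

```bash
python3 -m creep '[[[-0.0005,0,0,0,34],[-0.001,0,0,0,34],[-0.0015,0,0,0,34],[-0.0015,0,0,0,34],[-0.0015,0,0,0,34]]]' | head -1; python3 s.py
```

```text
time: 10.9
trav mm 23.490707446391042 f 14.775349109260288 -0.40982942729576777 6.0110996350342445 0.03152894419639462 30.0012511247769 10.9
```

```bash
python3 -m creep '[[[-0.0003,0,0,0,34],[-0.0003,0,0,0,34],[-0.0003,0,0,0,34],[-0.0003,0,0,0,34]]]' | head -1; python3 s.py
python3 -m creep '[[[0.001,0,0,0,34],[0.002,0,0,0,34],[0.003,0,0,0,34],[0.0035,0,0,0,34],[0.0035,0,0,0,34]]]' | head -1; python3 s.py
```

```text
time: 11.3
trav mm 23.433008816859562 f 15.527695329802738 -0.3592734247945296 5.337532096106458 0.031696662932703325 30.00148979248479 11.3
time: 11.8
trav mm 23.96303424300471 f 2.7436674362708318 -0.4863057011501862 5.283941180281718 0.0316989593023315 29.999205619096756 11.8
```

Unloaded. I'll open, rise, and move sideways to look at the button face.

```bash
python3 -m creep '[[[0,0,0,0,38],[0,0,0,0,50],[0,0,0,0,70],[0,0,0,0,100],[0,0,0,0,100],[0,0,0,0,100],[0,0,-0.03,0,100],[0,0,-0.06,0,100],[0,0,-0.085,0,100],[0,0.05,-0.085,0,100],[0,0.1,-0.085,0,100],[0,0.13,-0.085,0,100],[0,0.13,-0.085,0,100],[0,0.13,-0.085,0,100]]]' | head -2
python3 - <<'E'
from h import *
st=bot.get_state(); im=bot.capture("wrist"); c=cam("wrist",st)
cv2.imwrite("pics/w4.png",cv2.resize(im[90:290,0:200,::-1],None,fx=3,fy=3,interpolation=cv2.INTER_CUBIC))
u=np.array([np.cos(np.radians(102.9)),np.sin(np.radians(102.9)),0]); n=np.array([u[1],-u[0],0])
b=-.0208*u+.5485*n+[0,0,.06]
for k in range(-2,3): print(k,(proj(c,b+(.0245-k*.025)*u)-[0,90])*3)
E
```

```text
time: 13.2
eef_pos: [0.6444, 0.1506, 0.1245]
-2 [[257.53397707 128.88323093]]
-1 [[274.57545766 235.5555146 ]]
0 [[290.47977898 335.10967404]]
1 [[305.35708812 428.23518227]]
2 [[319.30375172 515.53525275]]
```

View pics/w4.png

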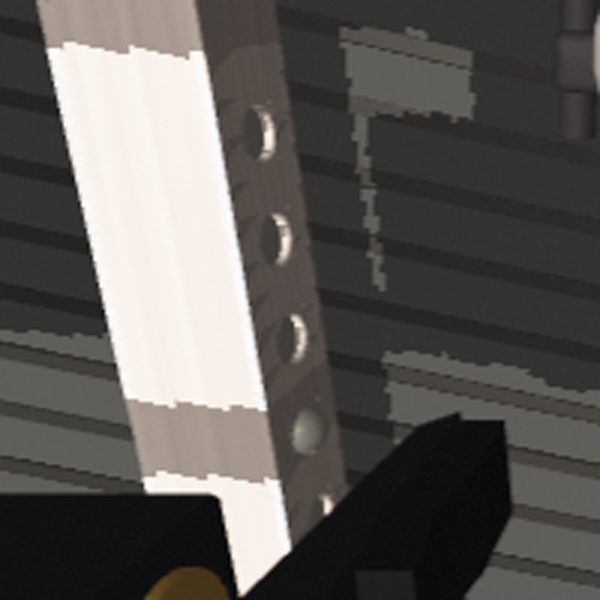

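The button stands out at (308,430), in the fourth hole from the outer end, which is the next hole. The prediction was (305,428), and the other holes are empty. The robot is clear, so I'm handing in.

```bash
python3 -c "
from rig import bot
print(bot.hand_in())"
```

```text
the job is handed in; nothing more can be done
None
```

The tube is out by one hole: the button snapped out through the next hole and held a push back of about 15 N, the gripper has let go, and the job is handed in; no verdict was shown.

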